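Put the coffee grinder back together and hold its lid at pulse

TASK

The coffee grinder on the desk has just been washed: stand its steel grinding cup fully down in the bore of the motor base and let go of it, then lower the lid over the cup so that its two lugs drop through the gaps in the base's collar. Give it a test pulse: twist the lid clockwise (seen from above) against its spring until it stands at the pulse mark, half of the way to the lock, without ever letting it click into the lock. Finish while still holding the lid there, because it springs back if let go, and leave the other things on the desk where they are.

Things in the scene. Friction and masses are not known exactly. Their poses are not given: they have to be found in the camera images.
- grinder_base: Motor base of the coffee grinder, fixed to the desk by suction feet: an upright steel drum with a black plastic collar and a steel bayonet lip on top, 105 mm across (112 at the foot), 102 mm tall. Origin: centre of its underside; z up, x axis through the two entry gaps of the collar (same after half a turn). In the middle of the top: a round bore, 65 mm in diameter, 20 mm deep, for the cup.
- bore_floor (a point): Centre of the floor of the cup's bore, on the base's axis, 66 mm above the desk (the bore's mouth is 86 mm above the desk): the centre of the cup's underside lies here when the cup is home.
- collar_top (a point): Centre of the collar's top, 102 mm above the desk. Bayonet lip 96 to 102 mm above the desk, 85 mm inside diameter; below it a channel, floor at 86 mm, 97 mm in diameter. The lip has two entry gaps on the base's +x and -x side, each 0.48 rad (22 mm) wide. The lugs drop through them and then turn clockwise under the lip; a stop blocks the other way.
- entry_gap (a point): Middle of the entry gap on the base's +x side, at the lip's top, 47.5 mm from the axis; the other gap lies across from it.
- pulse_mark (a point): Pulse mark: a raised black rib on the steel lip, 0.60 rad clockwise of the entry gap (a second one across the collar). The lid's lug and its rib point here when the lid stands at pulse, half of the way to the lock.
- lock_mark (a point): Lock mark: a raised black rib with a dot beside it, 1.20 rad clockwise of the entry gap (a second one across the collar). Two spring plungers resist a lid turned beyond about 0.75 rad; at about 1.2 rad it clicks past them and is locked.
- lid_seat (a point): Point on the base's axis 86 mm above the desk: the lid's origin lies here (up to 2 mm higher) when its lugs are down through the gaps. Lugs that rest on top of the lip hold the lid 16 mm higher.
- pulse_ring (a joint): Spring ring inside the collar that the lugs push round: 0 at rest, grows clockwise, = lid turn (from straight in the gaps) minus about 0.12 rad. Spring torque 0.10 N m at 0, 0.22 N m at 0.48; it pushes the lid back when let go. 0.48 = lid at the pulse mark; about 0.65 = plungers reached; about 1.08 = locked.
- grinding_cup: Loose steel grinding cup, upright, open top: 62 mm outside diameter, 70 mm tall, 120 to 210 g, 2 mm wall, solid lowest 22 mm, foot chamfered 3 mm, small blade inside. Origin: centre of its underside; z up; any yaw will do. Home in the bore, its rim stands 34 mm above the collar, so hold it by the outside of its top 30 mm.
- lid: Loose grey plastic lid standing on its open rim, 87 mm tall, 90 to 160 g. Origin: centre of its underside; z up. Skirt 79 mm outside, 71 mm inside diameter, 54 mm deep; two lugs (12 mm wide, 8 mm tall, 92 mm across both) at its lower edge on its +x and -x side. Flat roof at 59 mm; on it a finger bridge along x, 60 mm long, 16 mm thick, up to 87 mm. Same after half a turn.
- lid_grip (a point): Point in the finger bridge on the lid's axis, 82 mm above its underside: with the TCP here the fingertips are just clear of the roof.
- mug: Black mug, 80 mm in diameter, 88 mm tall, with a handle; stands towards the far side of the desk; not part of the job.
- tin: Closed aluminium coffee tin with a dark cap, 87 mm in diameter, 116 mm tall, towards the far side; not part of the job.
- small_cup: Small white ceramic cup, 66 mm across the rim, 60 mm tall, towards the far side; not part of the job.
- scoop: Coffee scoop lying flat, 150 mm long, wooden handle, up to 20 mm high; origin under its middle; lies between the grinder's parts; not part of the job.
- brush: Cleaning brush lying flat, 160 mm long, 42 mm wide, 20 mm high; origin under its middle; lies between the grinder's parts; not part of the job.
- phone: Black phone lying flat, 150 x 72 x 9 mm, near the robot; not part of the job.
- notebook: Blue notebook lying flat, 150 x 107 x 16 mm, near the robot; not part of the job.
Not all that is in view belongs to the job. Leave any yellow look-alike of the lid alone.

How it is judged:
By the outcome, as a careful person would: the job done as asked, in the order asked, and still so for the second after the job is handed in, while the arm keeps its last pose, push and grip.
It also fails if it takes over 67 s, if anything falls off the work surface, if the arm or the gripper's body presses on something with over 40 N, if the wrist force passes 120 N, or if a joint passes its speed limit or range.

ROBOT

A 6-joint arm with a two-finger parallel gripper is mounted at the origin on the work surface. World frame = base frame: x ahead of the robot, y to its left, z up, the work surface at z = 0. Lengths are in m, angles in rad, forces in N, time in s.
With the tool pointing down it reaches from about 0.4 to 0.925 m from the base axis. Payload 3.4 kg.
Tool frame: the origin (TCP) lies between the finger pads, 19 mm behind the fingertips; this is the grasp point; z points along the fingers, y is the line along which they close (so a half turn about z gives the same grasp; the last joint's range is limited). The gripper opens to 85 mm and grips with 20 to 120 N. Pads are 22 mm wide; open, the fingers measure 114 mm over their backs; the gripper's body (76 mm by 85 mm) begins 54 mm behind the grasp point. The pads swing forward as they close: fully open they stand 13 mm farther back than shut.
Start: joints at [1.091, 0.307, 1.506, -0, 1.328, -0.073], TCP at [0.228, 0.528, 0.25] pointing down, gripper open.
Joint ranges: [-3.12, 3.12], [-1.05, 2.28], [0.14, 2.33], [-1.42, 4.57], [0.1, 2.73], [-2.68, 2.68]. Speed limits (rad/s): [2.57, 2.57, 3.14, 3.14, 3.14, 3.14].

INTERFACE

Orientations are given as a unit quaternion [w, x, y, z].
In Python, from bench import r gives the robot as it stands.
- The arm moves only by the tool drive_tool, never from a script. Its argument "moves" is a list of rows, each an object with "twist": the turn, a rotation vector about the tool's x, y, z in units of 0.15 rad (1.0 is 0.15 rad), a list of three; "dp": the shift along the tool's x, y, z in units of 0.05 m (1.0 is 0.05 m), a list of three; "fingers": the opening, from 0 (shut) to 1 (fully open). A call has 1 to 20 rows; each row shifts and turns the commanded pose from where the row before left it, along the tool's axes as they then stand; what a row does not reach is not made up. A row lasts 1/8 s, in which the tool goes at most 62.5 mm and 10.7 degrees, less where a joint would pass 70% of its speed; a pose out of reach is approached as far as the arm can. A call with a number of a shift or a turn outside -1 to 1 is refused whole. A call with a gripper value outside its range is refused whole. The fingers move at their own pace and stop on an object; "grip_force" is the grip in N (left out, the last holds). Time passes only in rows, so rows that do not move let the fingers close. It gives the time, the measured TCP pose, the force, the opening and the grip force at its end, in the units of the state.
- r.read_state(): the state, without advancing time (a new reading comes with each control period).
- r.get_image(name): name is "scene" or "top" or "wrist"; returns a dict with "image" (420x560x3 uint8, red, green, blue), "vfov" (degrees; the focal length in pixels is half the picture's height over the tangent of half this angle, whatever the lens; pixels are square), "cx", "cy" (the principal point, pixels), "world_from_camera" (4x4, takes a point from camera to world coordinates). Camera axes: x right, y up, looking along -z (the intrinsics and any distortion apply to the point x, -y, -z); pixel columns grow to the right and rows downward; lengths in m; the calibration is good to about 2 mm. A picture is of the moment at which its call begins. There is no depth.
- r.close_job(): hands the job in; it is judged then, once.
The state is a dict: "clock": time; "joints": joint angles; "joint_vel": joint speeds; "joint_efforts": joint torques, N m; "position": TCP position; "tool_rot": TCP orientation; "force": force on the tool from outside, world axes, zero at the start; "ft_torque": the same for the moment, N m; "opening": opening from 0.0 (shut) to 1.0 (fully open); "grip_force": force on a finger pad.
Only numpy, scipy, OpenCV 4.12 (cv2) and the standard library are available. Lean on these libraries where they do the work, as an engineer would, in place of code of your own. Each camera call takes 0.05 s, during which the arm holds its last target. There are 200 camera calls.

## Working session

There is one attempt and no reset: what is moved stays moved. The work goes in short steps, Python scripts to look and compute and a tool call to move; the robot and the scene stay as the last step left them, time stands still between calls to the robot, and variables do not carry over. Pictures are saved under pics/ and viewed, at most 10 in all, crops included, and the job is handed in when it is done.

Besides the shell and the picture viewer there is one more tool, called after "Call:" as name(argument=value, ...), one argument or row to a line, values as JSON. drive_tool: Moves the arm, as the interface text tells. Shifts and turns lie within -1 to 1; 1 stands for 0.05 m of shift or 0.15 rad of turn. Its arguments: {"type":"object","properties":{"moves":{"type":"array"},"grip_force":{"type":"number"}},"required":["moves"]}

```bash
ls; mkdir -p pics
python3 - <<'E'
from bench import r
import cv2,json,numpy as np
for n in ["top","scene"]:
    d=r.get_image(n); cv2.imwrite(f"pics/{n}0.png",d["image"][:,:,::-1])
    print(n,{k:(np.round(v,4).tolist() if k=="world_from_camera" else v) for k,v in d.items() if k!="image"})
print(r.read_state())
E
```

```text
pics
top {'vfov': 52.63416579121667, 'cx': 281.83791230194515, 'cy': 207.03967890234483, 'world_from_camera': [[0.0075, 0.9931, -0.1174, 0.3986], [-1.0, 0.0072, -0.0031, 0.0064], [-0.0022, 0.1175, 0.9931, 1.1316], [0.0, 0.0, 0.0, 1.0]]}
scene {'vfov': 46.08465881957653, 'cx': 278.25313647748453, 'cy': 209.89969377936396, 'world_from_camera': [[-0.0068, -0.569, 0.8223, 1.54], [0.9999, 0.0081, 0.0139, 0.0588], [-0.0146, 0.8223, 0.5689, 0.7894], [0.0, 0.0, 0.0, 1.0]]}
{'clock': 0.1, 'joints': array([ 1.09046673e+00,  3.07524644e-01,  1.50752992e+00,  6.21298190e-06,
        1.32839586e+00, -7.35060052e-02]), 'joint_vel': array([ 0.00015589, -0.00209783, -0.00285646,  0.00073462, -0.00212604,
       -0.00100956]), 'joint_efforts': array([ 1.91757448e-03, -4.58524096e+01, -2.52607405e+01,  6.64553272e-05,
        5.45956354e-03,  4.46452662e-07]), 'position': array([0.22727859, 0.52754277, 0.24916281]), 'tool_rot': array([-2.56848883e-04,  2.02012603e-01,  9.79382482e-01, -8.92668718e-04]), 'force': array([-0.06512375, -0.70193569, -0.57262023]), 'ft_torque': array([-0.0611257 ,  0.03148394, -0.06541535]), 'grip_force': 0.0, 'opening': 0.996189653687211}
```

View pics/top0.png

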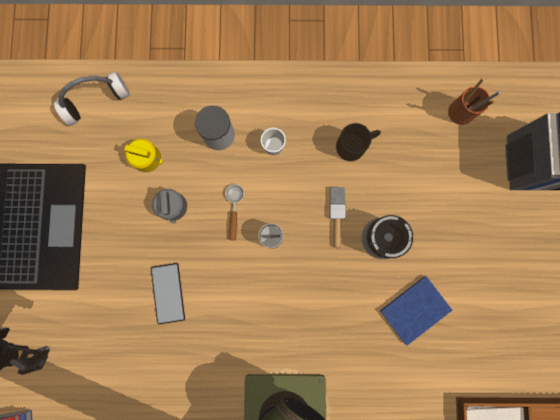

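View pics/scene0.png

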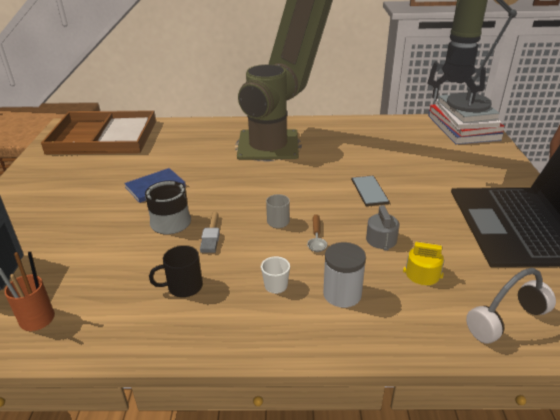

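Candidates. For the lid: the grey one at top (168,204), or the yellow look-alike at (142,155), which I reject. For the cup: the steel one with a blade at (270,236), the white ceramic cup at (273,141), or the mug at (353,142); I choose the steel one. The base is at (390,237). I'll check these choices in close crops.

```bash
cat > h.py <<'E'
import numpy as np, cv2
from bench import r
def K(d):
    f=d["image"].shape[0]/2/np.tan(np.radians(d["vfov"]/2)); return f,d["cx"],d["cy"]
def ray(d,u,v,z):
    f,cx,cy=K(d); W=d["world_from_camera"]
    q=W[:3,:3]@np.array([(u-cx)/f,-(v-cy)/f,-1]); o=W[:3,3]
    return o+q*(z-o[2])/q[2]
def proj(d,p):
    f,cx,cy=K(d); W=d["world_from_camera"]; c=W[:3,:3].T@(np.asarray(p)-W[:3,3])
    return np.array([cx-f*c[0]/c[2], cy+f*c[1]/c[2]])
E
python3 - <<'E'
from h import *
d=r.get_image("top"); im=d["image"][:,:,::-1]
c=[cv2.resize(im[v-33:v+33,u-33:u+33],(264,264),interpolation=cv2.INTER_CUBIC) for u,v in [(390,237),(270,236),(168,204)]]
cv2.imwrite("pics/c1.png",np.hstack(c))
for n,u,v,z in [("base",390,237,.102),("cup",270,236,.07),("lid",168,204,.08)]: print(n,ray(d,u,v,z).round(4))
E
```

```text
base [ 0.4493 -0.2528  0.102 ]
cup [0.4511 0.0386 0.07  ]
lid [0.5286 0.294  0.08  ]
```

View pics/c1.png

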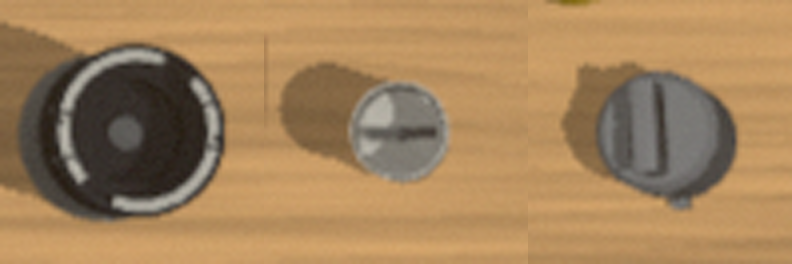

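Confirmed: the base has a broken steel lip with gaps at crop (178,70) and (97,195), the steel cup shows its blade, and the grey lid shows its bridge. Next I get the wrist camera's offset in the tool frame and a planner.

```bash
cat >> h.py <<'E'
from scipy.spatial.transform import Rotation as R
def tool():
    s=r.read_state(); q=s["tool_rot"]; return s,R.from_quat([q[1],q[2],q[3],q[0]])
def plan(p,ty=None):
    """total dp (units) in current tool axes to reach TCP p; twist (units) so that tool y lies along angle ty (mod pi), upright"""
    s,q=tool(); print("dp",(q.inv().apply(np.array(p)-s["position"])/.05).round(3))
    M=q.as_matrix(); cur=np.arctan2(M[1,1],M[0,1])
    if ty is None: ty=cur
    e=(ty-cur+np.pi/2)%np.pi-np.pi/2
    out=[]
    for e2 in (e,e-np.pi*np.sign(e)):
        y=np.array([np.cos(cur+e2),np.sin(cur+e2),0]); z=np.array([0,0,-1]); T=np.column_stack([np.cross(y,z),y,z])
        out.append(((q.inv()*R.from_matrix(T)).as_rotvec()/.15).round(3))
    print("twist",out[0],"or",out[1],"j6",s["joints"][5].round(3),"ty",round(cur,4),"t",s["clock"],s["position"].round(4))
E
python3 - <<'E'
from h import *
d=r.get_image("wrist");W=d["world_from_camera"]
s,q=tool(); print(q.inv().apply(W[:3,3]-s["position"]).round(4)); print((q.as_matrix().T@W[:3,:3]).round(3),d["vfov"],d["cx"],d["cy"])
plan([.50,.294,.25])
E
```

```text
[ 8.320e-02 -1.000e-04 -1.242e-01]
[[-0.001  0.947  0.322]
 [ 1.     0.001 -0.001]
 [-0.001  0.322 -0.947]] 69.51175506767781 281.37252758362786 211.537977710155
dp [-6.857 -2.136 -0.009]
twist [-0.008 -0.    -0.   ] or [-0.008 -0.    -0.   ] j6 -0.073 ty 1.164 t 0.2 [0.2274 0.5277 0.2494]
```

Call:
drive_tool(
  moves=[
    {"dp": [-1,-0.32,0],"twist": [0,0,0],"fingers": 1},
    {"dp": [-1,-0.32,0],"twist": [0,0,0],"fingers": 1},
    {"dp": [-1,-0.32,0],"twist": [0,0,0],"fingers": 1},
    {"dp": [-1,-0.32,0],"twist": [0,0,0],"fingers": 1},
    {"dp": [-1,-0.32,0],"twist": [0,0,0],"fingers": 1},
    {"dp": [-1,-0.32,0],"twist": [0,0,0],"fingers": 1},
    {"dp": [-0.86,-0.3,0],"twist": [0,0,0],"fingers": 1},
    {"dp": [0,0,0],"twist": [0,0,0],"fingers": 1},
    {"dp": [0,0,0],"twist": [0,0,0],"fingers": 1},
  ],
)

```text
clock: 1.32
position: [0.4981, 0.2904, 0.2497]
tool_rot: [-0.001, 0.202, 0.979, -0.0]
force: [-0.8, 0.4, -0.1]
opening: 0.998
grip_force: 0.0
```

Run:
```python
from h import *
import pickle
d=r.get_image("wrist"); pickle.dump(d,open("wl.pkl","wb")); cv2.imwrite("pics/wl.png",d["image"][:,:,::-1])
plan([.451,.037,.25])
```

```text
dp [-1.149e+00 -5.032e+00 -5.000e-03]
twist [-0.002 -0.008 -0.   ] or [-0.002 -0.008 -0.   ] j6 -0.709 ty 1.1643 t 1.375 [0.4977 0.2908 0.2497]
```

View pics/wl.png

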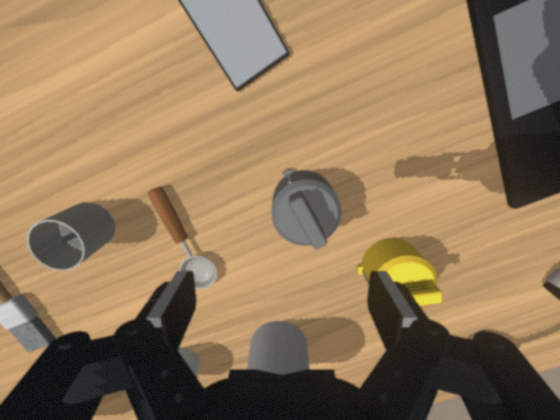

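The picture shows the grey lid's bridge running from about (296,196) to (321,245) and a lug at (288,174). The cup's rim is at (57,245). Next I move over the cup.

Call:
drive_tool(
  moves=[
    {"dp": [-0.2,-0.84,0],"twist": [0,0,0],"fingers": 1},
    {"dp": [-0.2,-0.84,0],"twist": [0,0,0],"fingers": 1},
    {"dp": [-0.2,-0.84,0],"twist": [0,0,0],"fingers": 1},
    {"dp": [-0.2,-0.84,0],"twist": [0,0,0],"fingers": 1},
    {"dp": [-0.2,-0.84,0],"twist": [0,0,0],"fingers": 1},
    {"dp": [-0.15,-0.83,0],"twist": [0,0,0],"fingers": 1},
    {"dp": [0,0,0],"twist": [0,0,0],"fingers": 1},
    {"dp": [0,0,0],"twist": [0,0,0],"fingers": 1},
  ],
)

```text
clock: 2.38
position: [0.4518, 0.0379, 0.2502]
tool_rot: [0.0, 0.202, 0.979, 0.001]
force: [-0.1, 0.2, -0.2]
opening: 1.0
grip_force: 0.0
```

Run:
```python
from h import *
import pickle
d=r.get_image("wrist"); pickle.dump(d,open("wc.pkl","wb")); cv2.imwrite("pics/wc.png",d["image"][:,:,::-1])
e=pickle.load(open("wl.pkl","rb"))
a=cv2.resize(d["image"][100:320,180:380],(400,440),interpolation=cv2.INTER_CUBIC)
b=cv2.resize(e["image"][160:270,255:355],(400,440),interpolation=cv2.INTER_CUBIC)
cv2.imwrite("pics/cl.png",np.hstack([a,b])[:,:,::-1])
plan([.451,-.22,.25])
```

```text
dp [-2.017 -4.751 -0.   ]
twist [ 0.006  0.001 -0.   ] or [ 0.006  0.001 -0.   ] j6 -1.176 ty 1.1655 t 2.425 [0.452  0.0381 0.2502]
```

View pics/cl.png

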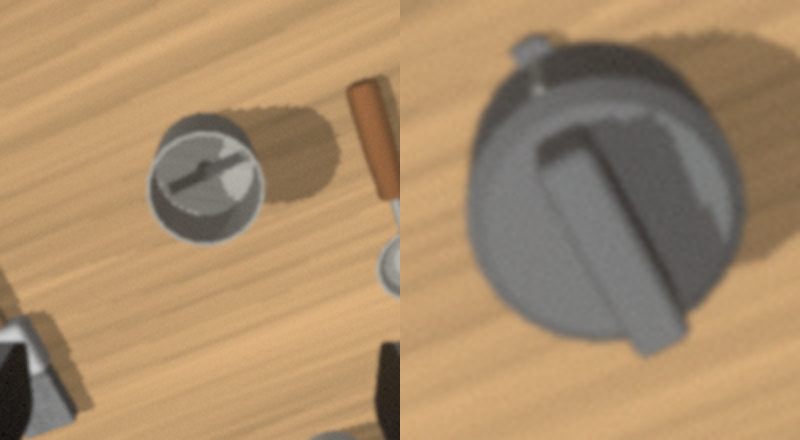

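Run:
```python
from h import *
import pickle
d=pickle.load(open("wc.pkl","rb")); e=pickle.load(open("wl.pkl","rb"))
print("cup",ray(d,283.2,193.5,.07), "rad px", proj(d,ray(d,283.2,193.5,.07)+[.031,0,0])-[283.2,193.5])
L=lambda u,v,z: ray(e,255+(u-400)/4,160+v/4,z)
print("lid roof",L(606.5,207,.059),"bridge",L(614.75,253.75,.087))
a,b=L(565.5,164,.087),L(664,343.5,.087); v=a-b; print("len",np.hypot(*v[:2]),"ang",np.arctan2(v[1],v[0]))
lug=L(535,48,.008); print("lug",lug)
plan([.452,-.23,.25])
```

```text
cup [0.45343144 0.03990411 0.07      ] rad px [11.38539037 25.63362183]
lid roof [0.53134715 0.30665247 0.059     ] bridge [0.53409108 0.30538534 0.087     ]
len 0.055497870343261826 ang -3.053491891742558
lug [0.4926946  0.30302082 0.008     ]
dp [-2.114e+00 -4.927e+00 -1.000e-03]
twist [ 0.006  0.001 -0.   ] or [ 0.006  0.001 -0.   ] j6 -1.176 ty 1.1655 t 2.425 [0.452  0.0381 0.2502]
```

Call:
drive_tool(
  moves=[
    {"dp": [-0.36,-0.82,0],"twist": [0,0,0],"fingers": 1},
    {"dp": [-0.36,-0.82,0],"twist": [0,0,0],"fingers": 1},
    {"dp": [-0.36,-0.82,0],"twist": [0,0,0],"fingers": 1},
    {"dp": [-0.36,-0.82,0],"twist": [0,0,0],"fingers": 1},
    {"dp": [-0.36,-0.82,0],"twist": [0,0,0],"fingers": 1},
    {"dp": [-0.31,-0.83,0],"twist": [0,0,0],"fingers": 1},
    {"dp": [0,0,0],"twist": [0,0,0],"fingers": 1},
    {"dp": [0,0,0],"twist": [0,0,0],"fingers": 1},
  ],
)

```text
clock: 3.42
position: [0.4517, -0.2301, 0.2496]
tool_rot: [-0.0, 0.201, 0.979, 0.001]
force: [0.0, 0.3, -1.1]
opening: 0.999
grip_force: 0.0
```

Run:
```python
from h import *
import pickle
d=r.get_image("wrist"); pickle.dump(d,open("wb.pkl","wb"))
u,v=proj(d,[.45,-.253,.102]).astype(int); x0,y0=u-75,max(v-75,0); print(x0,y0)
cv2.imwrite("pics/b.png",cv2.resize(d["image"][y0:y0+150,x0:x0+150,::-1],(600,600),interpolation=cv2.INTER_CUBIC))
plan([.4534,.0399,.11])
```

```text
182 134
dp [2.09  4.969 2.801]
twist [ 0.006 -0.006  0.   ] or [ 0.006 -0.006  0.   ] j6 -1.721 ty 1.1657 t 3.475 [ 0.4516 -0.2298  0.2497]
```

View pics/b.png

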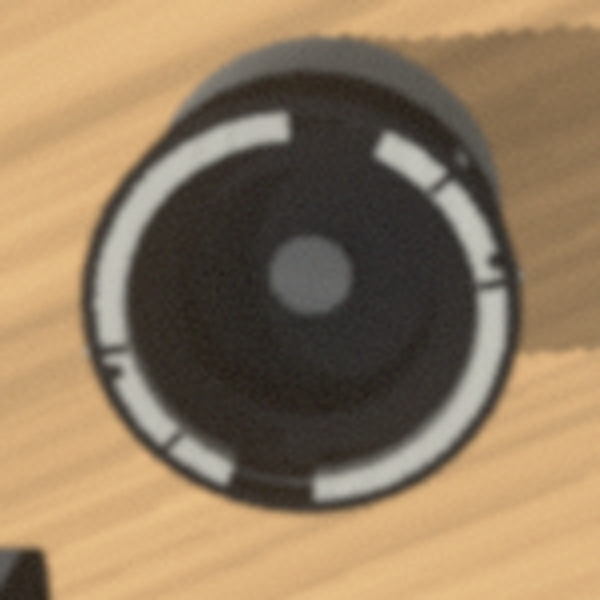

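The lip is a clean ring with gaps at crop (334,130) and (273,483). The pulse ribs are at (437,185) and (175,440), and the lock ribs with dots at (487,285) and (110,352).

Run:
```python
from h import *
import pickle
from scipy.optimize import least_squares
d=pickle.load(open("wb.pkl","rb")); im=d["image"].astype(int)[134:284,182:332]
m=((im.min(2)>130)&(im.max(2)-im.min(2)<35)).astype(np.uint8)
n,lab,st,_=cv2.connectedComponentsWithStats(m); 
m=np.isin(lab,[i for i in range(1,n) if st[i,4]>15]); v,u=np.nonzero(m)
P=np.array([ray(d,a+182,b+134,.102)[:2] for a,b in zip(u,v)])
c=np.array([.45,-.253]); 
for _ in range(2):
    s=least_squares(lambda x:np.hypot(*(P-x[:2]).T)-x[2],[*c,.0455],loss="soft_l1",f_scale=.003); k=np.abs(s.fun)<.007; P=P[k]; c=s.x[:2]
rr=np.hypot(*(P-c).T); print("base",s.x, np.percentile(rr,[1,99]),len(P))
Q=lambda a,b: ray(d,182+a/4-.375,134+b/4-.375,.102)[:2]-c
an=lambda a,b: np.degrees(np.arctan2(*Q(a,b)[::-1]))
for n,p in dict(g1a=(290,125),g1b=(378,145),g2a=(233,475),g2b=(313,488),p1=(437,185),l1=(487,285),p2=(175,440),l2=(110,352)).items(): print(n,an(*p).round(1),np.hypot(*Q(*p)).round(4))
th=np.sort(np.degrees(np.arctan2(*(P-c).T[::-1]))); g=np.diff(th); i=np.argsort(g)[-4:]; print([(th[k].round(1),th[k+1].round(1)) for k in i], th[0],th[-1])
```

```text
base [ 0.45224487 -0.25511184  0.04545024] [0.04237669 0.04849302] 1474
g1a 158.3 0.0456
g1b 132.4 0.045
g2a -46.6 0.0454
g2b -21.0 0.0454
p1 111.5 0.0451
l1 76.7 0.0447
p2 -68.0 0.0453
l2 -102.2 0.0469
[(np.float64(-104.9), np.float64(-100.7)), (np.float64(-70.5), np.float64(-66.2)), (np.float64(132.0), np.float64(159.5)), (np.float64(-48.3), np.float64(-19.9))] -179.73564047400043 179.82088644155485
```

Call:
drive_tool(
  moves=[
    {"dp": [0.36,0.83,0],"twist": [0,0,0],"fingers": 1},
    {"dp": [0.36,0.83,0],"twist": [0,0,0],"fingers": 1},
    {"dp": [0.36,0.83,0.3],"twist": [0,0,0],"fingers": 1},
    {"dp": [0.36,0.83,0.5],"twist": [0,0,0],"fingers": 1},
    {"dp": [0.36,0.83,0.6],"twist": [0,0,0],"fingers": 1},
    {"dp": [0.29,0.82,0.7],"twist": [0,0,0],"fingers": 1},
    {"dp": [0,0,0.7],"twist": [0,0,0],"fingers": 1},
    {"dp": [0,0,0],"twist": [0,0,0],"fingers": 1},
    {"dp": [0,0,0],"twist": [0,0,0],"fingers": 1},
  ],
)

```text
clock: 4.6
position: [0.4541, 0.0387, 0.1109]
tool_rot: [0.001, 0.202, 0.979, 0.0]
force: [0.4, -0.2, 0.1]
opening: 0.997
grip_force: 0.0
```

Run:
```python
from h import *
plan([.4534,.0399,.060])
```

```text
dp [0.023 0.017 1.018]
twist [ 0.003  0.006 -0.   ] or [ 0.003  0.006 -0.   ] j6 -1.173 ty 1.1649 t 4.6 [0.4541 0.0387 0.1109]
```

Down, then grip moderately.

Call:
drive_tool(
  moves=[
    {"dp": [0.02,0.02,0.35],"twist": [0,0,0],"fingers": 1},
    {"dp": [0,0,0.35],"twist": [0,0,0],"fingers": 1},
    {"dp": [0,0,0.31],"twist": [0,0,0],"fingers": 1},
    {"dp": [0,0,0],"twist": [0,0,0],"fingers": 1},
    {"dp": [0,0,0],"twist": [0,0,0],"fingers": 0.5},
    {"dp": [0,0,0],"twist": [0,0,0],"fingers": 0.5},
    {"dp": [0,0,0],"twist": [0,0,0],"fingers": 0.5},
    {"dp": [0,0,0],"twist": [0,0,0],"fingers": 0.5},
    {"dp": [0,0,0],"twist": [0,0,0],"fingers": 0.5},
    {"dp": [0,0,0],"twist": [0,0,0],"fingers": 0.5},
  ],
  grip_force=40,
)

```text
clock: 5.85
position: [0.4542, 0.0391, 0.0611]
tool_rot: [0.001, 0.202, 0.979, 0.0]
force: [-1.2, -1.3, 6.5]
opening: 0.707
grip_force: 41.7
```

Run:
```python
from h import *
plan([.4522,-.2551,.200])
```

```text
dp [-2.3   -5.418 -2.776]
twist [ 0.005  0.019 -0.   ] or [ 0.005  0.019 -0.   ] j6 -1.17 ty 1.164 t 5.85 [0.4542 0.0391 0.0611]
```

Call:
drive_tool(
  moves=[
    {"dp": [0,0,-0.5],"twist": [0,0,0],"fingers": 0.5},
    {"dp": [0,0,-0.8],"twist": [0,0,0],"fingers": 0.5},
    {"dp": [-0.2,-0.5,-0.8],"twist": [0,0,0],"fingers": 0.5},
    {"dp": [-0.33,-0.8,-0.66],"twist": [0,0,0],"fingers": 0.5},
    {"dp": [-0.33,-0.8,0],"twist": [0,0,0],"fingers": 0.5},
    {"dp": [-0.33,-0.8,0],"twist": [0,0,0],"fingers": 0.5},
    {"dp": [-0.33,-0.8,0],"twist": [0,0,0],"fingers": 0.5},
    {"dp": [-0.33,-0.8,0],"twist": [0,0,0],"fingers": 0.5},
    {"dp": [-0.3,-0.6,0],"twist": [0,0,0],"fingers": 0.5},
    {"dp": [-0.17,-0.32,0],"twist": [0,0,0],"fingers": 0.5},
    {"dp": [0,0,0],"twist": [0,0,0],"fingers": 0.5},
    {"dp": [0,0,0],"twist": [0,0,0],"fingers": 0.5},
  ],
)

```text
clock: 7.35
position: [0.4519, -0.2539, 0.1974]
tool_rot: [-0.001, 0.202, 0.979, 0.001]
force: [-0.5, -0.5, -2.5]
opening: 0.704
grip_force: 44.7
```

Run:
```python
from h import *
plan([.4532,-.2555,.129])
```

```text
dp [-0.037 -0.02   1.368]
twist [ 0.006 -0.009  0.   ] or [ 0.006 -0.009  0.   ] j6 -1.759 ty 1.1644 t 7.35 [ 0.4519 -0.2539  0.1974]
```

Call:
drive_tool(
  moves=[
    {"dp": [-0.037,-0.02,0.4],"twist": [0,0,0],"fingers": 0.5},
    {"dp": [0,0,0.4],"twist": [0,0,0],"fingers": 0.5},
    {"dp": [0,0,0.15],"twist": [0,0,0],"fingers": 0.5},
    {"dp": [0,0,0.1],"twist": [0,0,0],"fingers": 0.5},
    {"dp": [0,0,0.06],"twist": [0,0,0],"fingers": 0.5},
    {"dp": [0,0,0.06],"twist": [0,0,0],"fingers": 0.5},
    {"dp": [0,0,0],"twist": [0,0,0],"fingers": 0.5},
  ],
)

```text
clock: 8.22
position: [0.4533, -0.2563, 0.1425]
tool_rot: [0.0, 0.202, 0.979, 0.0]
force: [-7.7, 5.7, 21.1]
opening: 0.702
grip_force: 46.8
```

Run:
```python
from h import *
plan([.4532,-.2555,.127])
```

```text
dp [0.009 0.013 0.309]
twist [ 0.002  0.005 -0.   ] or [ 0.002  0.005 -0.   ] j6 -1.76 ty 1.1641 t 8.225 [ 0.4533 -0.2563  0.1425]
```

Call:
drive_tool(
  moves=[
    {"dp": [0.02,0.005,-0.03],"twist": [0,0,0],"fingers": 0.5},
    {"dp": [0.015,0.005,0],"twist": [0,0,0],"fingers": 0.5},
    {"dp": [0,0,0.04],"twist": [0,0,0],"fingers": 0.5},
    {"dp": [0,0,0.04],"twist": [0,0,0],"fingers": 0.5},
  ],
)

```text
clock: 8.72
position: [0.4528, -0.2561, 0.1381]
tool_rot: [0.001, 0.202, 0.979, -0.001]
force: [-0.7, 0.8, -1.6]
opening: 0.701
grip_force: 45.2
```

Call:
drive_tool(
  moves=[
    {"dp": [0,0,0.07],"twist": [0,0,0],"fingers": 0.5},
    {"dp": [0,0,0.07],"twist": [0,0,0],"fingers": 0.5},
    {"dp": [0,0,0.06],"twist": [0,0,0],"fingers": 0.5},
    {"dp": [0,0,0.03],"twist": [0,0,0],"fingers": 0.5},
    {"dp": [0,0,0],"twist": [0,0,0],"fingers": 0.5},
  ],
)

```text
clock: 9.35
position: [0.4523, -0.2559, 0.1271]
tool_rot: [0.0, 0.202, 0.979, -0.0]
force: [-5.0, 2.4, 19.0]
opening: 0.705
grip_force: 46.9
```

Call:
drive_tool(
  moves=[
    {"dp": [0,0,-0.03],"twist": [0,0,0],"fingers": 1},
    {"dp": [0,0,0],"twist": [0,0,0],"fingers": 1},
    {"dp": [0,0,0],"twist": [0,0,0],"fingers": 1},
    {"dp": [0,0,0],"twist": [0,0,0],"fingers": 1},
    {"dp": [0,0,-0.4],"twist": [0,0,0],"fingers": 1},
    {"dp": [0,0,-0.8],"twist": [0,0,0],"fingers": 1},
    {"dp": [0,0,-1],"twist": [0,0,0],"fingers": 1},
    {"dp": [0,0,-0.3],"twist": [0,0,0],"fingers": 1},
    {"dp": [0,0,0],"twist": [0,0,0],"fingers": 1},
    {"dp": [0,0,0],"twist": [0,0,0],"fingers": 1},
  ],
)

```text
clock: 10.6
position: [0.4513, -0.2552, 0.2497]
tool_rot: [-0.002, 0.202, 0.979, 0.001]
force: [0.3, -1.4, -0.7]
opening: 0.999
grip_force: 0.0
```

Run:
```python
from h import *
import pickle
d=r.get_image("wrist"); pickle.dump(d,open("wb2.pkl","wb"))
u,v=proj(d,[.451,-.255,.11]).astype(int); x0,y0=u-90,max(v-90,0); print(x0,y0)
cv2.imwrite("pics/b2.png",cv2.resize(d["image"][y0:y0+180,x0:x0+180,::-1],(540,540),interpolation=cv2.INTER_CUBIC))
plan([.532,.306,.25],.088+np.pi/2)
```

```text
190 114
dp [2.9570e+00 1.0946e+01 1.0000e-02]
twist [ 0.011 -0.024 -3.299] or [-3.3000e-02 -1.5000e-02  1.7645e+01] j6 -1.76 ty 1.1639 t 10.65 [ 0.4512 -0.2551  0.2495]
```

View pics/b2.png

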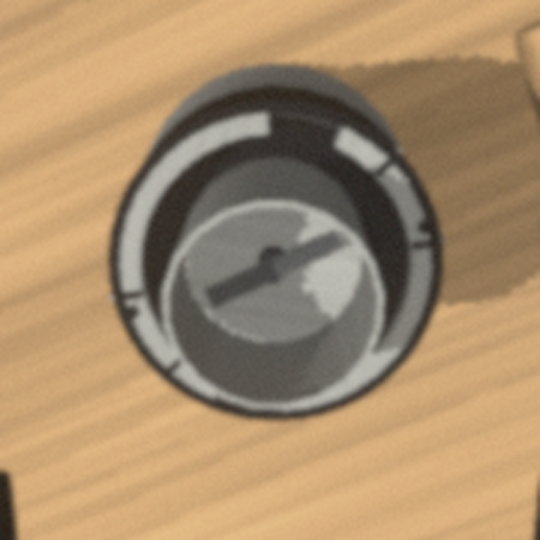

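The cup stands home in the bore and is released, with its rim at crop (273,305) and the gaps still visible. Next I refine the base centre.

Run:
```python
from h import *
import pickle
from scipy.optimize import least_squares
d=pickle.load(open("wb2.pkl","rb"))
print("cup rim",ray(d,190+273.5/3-.33,114+305/3-.33,.136))
g=cv2.cvtColor(d["image"],cv2.COLOR_RGB2GRAY).astype(np.float32)
# outer edge of the lip (dark->white going inwards), measured along radii from a first guess
c=np.array([.4515,-.2552])
for _ in range(3):
    A=[];
    for a in np.radians(np.r_[165:250:3,40:75:3,85:105:3]):
        rs=np.linspace(.044,.0515,40); uv=np.array([proj(d,[c[0]+q*np.cos(a),c[1]+q*np.sin(a),.102]) for q in rs],np.float32)
        s=cv2.remap(g,uv[:,0].reshape(1,-1),uv[:,1].reshape(1,-1),cv2.INTER_CUBIC)[0]; k=np.argmin(np.gradient(s)); 
        if 2<k<37: A.append(c+rs[k]*np.array([np.cos(a),np.sin(a)]))
    A=np.array(A); f=least_squares(lambda x:np.hypot(*(A-x[:2]).T)-x[2],[*c,.0485],loss="soft_l1",f_scale=.0005); c=f.x[:2]
print("base",f.x,len(A),np.abs(f.fun).mean())
```

```text
cup rim [ 0.45204037 -0.25556956  0.136     ]
base [ 0.452219   -0.25503279  0.04894779] 48 0.0002734912946905134
```

Call:
drive_tool(
  moves=[
    {"dp": [0.2,0.8,0],"twist": [0,0,0],"fingers": 1},
    {"dp": [0.23,0.86,0],"twist": [0,0,0],"fingers": 1},
    {"dp": [0.23,0.86,0],"twist": [0,0,0],"fingers": 1},
    {"dp": [0.23,0.86,0],"twist": [0,0,0],"fingers": 1},
    {"dp": [0.23,0.86,0],"twist": [0,0,0],"fingers": 1},
    {"dp": [0.23,0.86,0],"twist": [0,0,0],"fingers": 1},
    {"dp": [0.23,0.86,0],"twist": [0,0,0],"fingers": 1},
    {"dp": [0.23,0.86,0],"twist": [0,0,0],"fingers": 1},
    {"dp": [0.23,0.86,0],"twist": [0,0,0],"fingers": 1},
    {"dp": [0.23,0.86,0],"twist": [0,0,0],"fingers": 1},
    {"dp": [0.23,0.86,0],"twist": [0,0,0],"fingers": 1},
    {"dp": [0.23,0.86,0],"twist": [0,0,0],"fingers": 1},
    {"dp": [0.23,0.68,0],"twist": [0,0,0],"fingers": 1},
    {"dp": [0,0,0],"twist": [0,0,-0.9],"fingers": 1},
    {"dp": [0,0,0],"twist": [0,0,-0.9],"fingers": 1},
    {"dp": [0,0,0],"twist": [0,0,-0.9],"fingers": 1},
    {"dp": [0,0,0],"twist": [0,0,-0.6],"fingers": 1},
    {"dp": [0,0,0],"twist": [0,0,0],"fingers": 1},
    {"dp": [0,0,0],"twist": [0,0,0],"fingers": 1},
  ],
)

```text
clock: 13.02
position: [0.5324, 0.3049, 0.2503]
tool_rot: [-0.001, -0.043, 0.999, -0.0]
force: [-0.8, 0.6, 0.2]
opening: 1.001
grip_force: 0.0
```

Run:
```python
from h import *
import pickle
d=r.get_image("wrist"); pickle.dump(d,open("wl2.pkl","wb"))
u,v=proj(d,[.532,.306,.07]).astype(int); x0,y0=u-60,max(v-60,0); print(x0,y0)
cv2.imwrite("pics/l2.png",cv2.resize(d["image"][y0:y0+120,x0:x0+120,::-1],(600,600),interpolation=cv2.INTER_CUBIC))
plan([.532,.306,.14],.088+np.pi/2)
```

```text
222 132
dp [0.006 0.024 2.213]
twist [-0.004 -0.01  -0.007] or [-1.5000e-02  6.0000e-03  2.0937e+01] j6 -1.207 ty 1.6577 t 13.075 [0.5326 0.3049 0.2506]
```

View pics/l2.png

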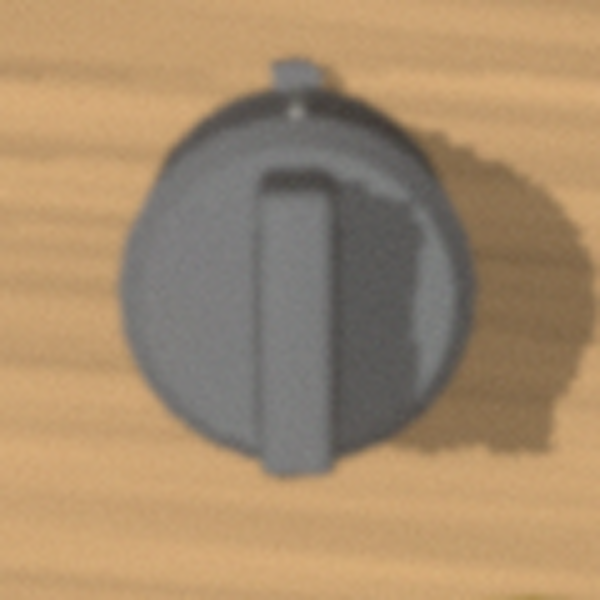

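The lid's bridge is nearly vertical in the crop, with top-face corners at (260,192), (328,190), (264,474) and (331,473) and the lug at (297,72).

Run:
```python
from h import *
import pickle
d=pickle.load(open("wl2.pkl","rb"))
L=lambda u,v,z: ray(d,222+u/5-.4,132+v/5-.4,z)
print("bridge",L(296,332,.087)); a,b=L(294,191,.087),L(297.5,473.5,.087); v=a-b; print(np.hypot(*v[:2]),"ang",np.arctan2(v[1],v[0]))
print("roof",L(297.5,290,.059),"lug",L(297,76,.008)); ang=np.arctan2(-v[1],-v[0])
c=(L(296,332,.087)+L(297.5,290,.059))[:2]/2; print(c,ang); plan([*c,.11],ang+np.pi/2)
```

```text
bridge [0.53300313 0.30461474 0.087     ]
0.05820677866156278 ang -3.0444219014220133
roof [0.53170357 0.30479648 0.059     ] lug [0.49248877 0.30130208 0.008     ]
[0.53235335 0.30470561] 0.0971707521677801
dp [ 0.000e+00 -2.000e-03  2.813e+00]
twist [-0.004 -0.01  -0.068] or [-1.5000e-02  6.0000e-03  2.0876e+01] j6 -1.207 ty 1.6577 t 13.075 [0.5326 0.3049 0.2506]
```

Call:
drive_tool(
  moves=[
    {"dp": [0,0,0.8],"twist": [0,0,-0.05],"fingers": 0.7},
    {"dp": [0,0,0.8],"twist": [0,0,0],"fingers": 0.6},
    {"dp": [0,0,0.8],"twist": [0,0,0],"fingers": 0.6},
    {"dp": [0,0,0.6],"twist": [0,0,0],"fingers": 0.6},
    {"dp": [0,0,0.34],"twist": [0,0,0],"fingers": 0.6},
    {"dp": [0,0,0],"twist": [0,0,0],"fingers": 0.6},
    {"dp": [0,0,0],"twist": [0,0,0],"fingers": 0.6},
  ],
  grip_force=80,
)

```text
clock: 13.95
position: [0.5338, 0.3055, 0.0857]
tool_rot: [0.001, -0.048, 0.999, 0.0]
force: [0.1, 1.5, 0.7]
opening: 0.6
grip_force: 0.0
```

Call:
drive_tool(
  moves=[
    {"dp": [0,0,0],"twist": [0,0,0],"fingers": 0},
    {"dp": [0,0,0],"twist": [0,0,0],"fingers": 0},
    {"dp": [0,0,0],"twist": [0,0,0],"fingers": 0},
    {"dp": [0,0,0],"twist": [0,0,0],"fingers": 0},
    {"dp": [0,0,0],"twist": [0,0,0],"fingers": 0},
    {"dp": [0,0,0],"twist": [0,0,0],"fingers": 0},
    {"dp": [0,0,0],"twist": [0,0,0],"fingers": 0},
  ],
)

```text
clock: 14.82
position: [0.5335, 0.3053, 0.0855]
tool_rot: [0.001, -0.048, 0.999, 0.0]
force: [-0.2, -2.3, 5.7]
opening: 0.167
grip_force: 80.6
```

Run:
```python
from h import *
plan([.4521,-.2552,.25],-.597+np.pi/2)
```

```text
dp [  2.685 -11.001  -3.3  ]
twist [0.007 0.01  4.618] or [-1.3000e-02  9.0000e-03 -1.6326e+01] j6 -1.215 ty 1.6665 t 14.825 [0.5335 0.3053 0.0855]
```

Call:
drive_tool(
  moves=[
    {"dp": [0,0,-0.4],"twist": [0,0,0],"fingers": 0},
    {"dp": [0,0,-0.8],"twist": [0,0,0],"fingers": 0},
    {"dp": [0,0,-0.9],"twist": [0,0,0],"fingers": 0},
    {"dp": [0,-0.3,-0.9],"twist": [0,0,0],"fingers": 0},
    {"dp": [0.1,-0.5,-0.6],"twist": [0,0,0],"fingers": 0},
    {"dp": [0.2,-0.8,0],"twist": [0,0,0],"fingers": 0},
    {"dp": [0.2,-0.85,0],"twist": [0,0,0],"fingers": 0},
    {"dp": [0.2,-0.85,0],"twist": [0,0,0],"fingers": 0},
    {"dp": [0.25,-0.85,0],"twist": [0,0,0],"fingers": 0},
    {"dp": [0.25,-0.85,0],"twist": [0,0,0],"fingers": 0},
    {"dp": [0.25,-0.85,0],"twist": [0,0,0],"fingers": 0},
    {"dp": [0.25,-0.85,0],"twist": [0,0,0],"fingers": 0},
    {"dp": [0.25,-0.85,0],"twist": [0,0,0],"fingers": 0},
    {"dp": [0.25,-0.85,0],"twist": [0,0,0],"fingers": 0},
    {"dp": [0.2,-0.85,0],"twist": [0,0,0],"fingers": 0},
    {"dp": [0.2,-0.75,0],"twist": [0,0,0],"fingers": 0},
    {"dp": [0.08,-0.7,0],"twist": [0,0,0],"fingers": 0},
    {"dp": [0,-0.3,0],"twist": [0,0,0],"fingers": 0},
  ],
)

```text
clock: 17.08
position: [0.4515, -0.2567, 0.264]
tool_rot: [-0.0, -0.047, 0.999, 0.0]
force: [0.1, 0.6, -1.5]
opening: 0.169
grip_force: 79.5
```

Call:
drive_tool(
  moves=[
    {"dp": [0,0,0],"twist": [0,0,0.7],"fingers": 0},
    {"dp": [0,0,0],"twist": [0,0,0.9],"fingers": 0},
    {"dp": [0,0,0],"twist": [0,0,0.9],"fingers": 0},
    {"dp": [0,0,0],"twist": [0,0,0.9],"fingers": 0},
    {"dp": [0,0,0],"twist": [0,0,0.8],"fingers": 0},
    {"dp": [0,0,0],"twist": [0,0,0.42],"fingers": 0},
    {"dp": [0,0,0],"twist": [0,0,0],"fingers": 0},
    {"dp": [0,0,0],"twist": [0,0,0],"fingers": 0},
  ],
)

```text
clock: 18.08
position: [0.452, -0.2547, 0.2643]
tool_rot: [-0.0, 0.294, 0.956, 0.0]
force: [0.7, -0.5, -0.9]
opening: 0.168
grip_force: 79.6
```

Run:
```python
from h import *
plan([.4530,-.2558,.2],-.597+np.pi/2)
print(r.read_state()["opening"])
```

```text
dp [-0.03  -0.008  1.287]
twist [ 0.002 -0.004  0.008] or [ 6.0000e-03  3.0000e-03 -2.0936e+01] j6 -1.57 ty 0.975 t 18.075 [ 0.452  -0.2547  0.2643]
0.16754472642707288
```

Call:
drive_tool(
  moves=[
    {"dp": [-0.03,-0.01,0.3],"twist": [0,0,0],"fingers": 0},
    {"dp": [0,0,0.4],"twist": [0,0,0],"fingers": 0},
    {"dp": [0,0,0.4],"twist": [0,0,0],"fingers": 0},
    {"dp": [0,0,0.25],"twist": [0,0,0],"fingers": 0},
    {"dp": [0,0,0.1],"twist": [0,0,0],"fingers": 0},
    {"dp": [0,0,0.08],"twist": [0,0,0],"fingers": 0},
    {"dp": [0,0,0.06],"twist": [0,0,0],"fingers": 0},
    {"dp": [0,0,0],"twist": [0,0,0],"fingers": 0},
  ],
)

```text
clock: 19.08
position: [0.4531, -0.2566, 0.1852]
tool_rot: [0.0, 0.294, 0.956, -0.0]
force: [-0.2, -0.8, -0.8]
opening: 0.169
grip_force: 79.6
```

Run:
```python
from h import *
plan([.4530,-.2558,.172],-.597+np.pi/2); s=r.read_state(); print(s["force"],s["ft_torque"])
```

```text
dp [0.01  0.012 0.264]
twist [-0.     0.003 -0.002] or [4.0000e-03 0.0000e+00 2.0942e+01] j6 -1.57 ty 0.9735 t 19.075 [ 0.4531 -0.2566  0.1852]
[-0.20158186 -0.80055175 -0.76880934] [ 0.00224411 -0.01662351  0.02640603]
```

Below the lip height with no contact force. I continue down slowly.

Call:
drive_tool(
  moves=[
    {"dp": [0.01,0.01,0.07],"twist": [0,0,0],"fingers": 0},
    {"dp": [0,0,0.07],"twist": [0,0,0],"fingers": 0},
    {"dp": [0,0,0.06],"twist": [0,0,0],"fingers": 0},
    {"dp": [0,0,0.04],"twist": [0,0,0],"fingers": 0},
    {"dp": [0,0,0],"twist": [0,0,0],"fingers": 0},
  ],
)

```text
clock: 19.7
position: [0.4527, -0.2557, 0.1728]
tool_rot: [-0.0, 0.294, 0.956, 0.0]
force: [0.2, -0.5, -2.0]
opening: 0.17
grip_force: 79.6
```

Run:
```python
from h import *
plan([.4525,-.2555,.172],-.597+np.pi/2); s=r.read_state(); print(s["force"],s["ft_torque"])
```

```text
dp [0.006 0.002 0.016]
twist [-0.    -0.003 -0.002] or [-5.0000e-03  0.0000e+00  2.0942e+01] j6 -1.569 ty 0.9735 t 19.7 [ 0.4527 -0.2557  0.1728]
[ 0.24441677 -0.53492359 -2.04815976] [ 0.01165572  0.0228402  -0.04001884]
```

Call:
drive_tool(
  moves=[
    {"dp": [0,0,0.02],"twist": [0,0,0],"fingers": 0},
    {"dp": [0,0,0],"twist": [0,0,0.4],"fingers": 0},
    {"dp": [0,0,0],"twist": [0,0,0.4],"fingers": 0},
    {"dp": [0,0,0],"twist": [0,0,0.4],"fingers": 0},
    {"dp": [0,0,0],"twist": [0,0,0.4],"fingers": 0},
    {"dp": [0,0,0],"twist": [0,0,0],"fingers": 0},
  ],
)

```text
clock: 20.45
position: [0.4536, -0.2554, 0.1721]
tool_rot: [0.001, 0.406, 0.914, 0.001]
force: [1.9, 2.5, -1.5]
opening: 0.169
grip_force: 79.5
```

Run:
```python
from h import *
plan([.4525,-.2555,.172],-1.197+np.pi/2); s=r.read_state(); print(s["force"],s["ft_torque"])
```

```text
dp [ 0.013 -0.017  0.003]
twist [1.100e-02 2.000e-03 2.403e+00] or [-3.0000e-03  1.5000e-02 -1.8541e+01] j6 -1.33 ty 0.7342 t 20.45 [ 0.4536 -0.2554  0.1721]
[ 1.90335543  2.51683664 -1.54903276] [ 0.41239982 -0.54461356  0.13582277]
```

Call:
drive_tool(
  moves=[
    {"dp": [0.013,-0.01,0],"twist": [0,0,0.4],"fingers": 0},
    {"dp": [0,0,0],"twist": [0,0,0.4],"fingers": 0},
    {"dp": [0,0,0],"twist": [0,0,0.4],"fingers": 0},
    {"dp": [0,0,0],"twist": [0,0,0.4],"fingers": 0},
    {"dp": [0,0,0],"twist": [0,0,0.4],"fingers": 0},
    {"dp": [0,0,0],"twist": [0,0,0.3],"fingers": 0},
    {"dp": [0,0,0],"twist": [0,0,0.1],"fingers": 0},
    {"dp": [0,0,0],"twist": [0,0,0],"fingers": 0},
    {"dp": [0,0,0],"twist": [0,0,0],"fingers": 0},
  ],
)

```text
clock: 21.58
position: [0.4526, -0.2559, 0.1722]
tool_rot: [0.001, 0.563, 0.826, 0.0]
force: [5.5, 0.1, -2.1]
opening: 0.169
grip_force: 79.3
```

Run:
```python
from h import *
import pickle
plan([.4525,-.2555,.172],-1.197+np.pi/2); s=r.read_state(); print(s["force"],s["ft_torque"])
d=r.get_image("wrist"); pickle.dump(d,open("we.pkl","wb"))
u,v=proj(d,[.452,-.255,.12]).astype(int); x0,y0=u-100,max(v-90,0); print(x0,y0)
cv2.imwrite("pics/e.png",cv2.resize(d["image"][y0:y0+150,x0:x0+200,::-1],(800,600),interpolation=cv2.INTER_CUBIC))
```

```text
dp [0.009 0.    0.004]
twist [0.006 0.007 0.003] or [-1.2000e-02  1.0000e-02 -2.0941e+01] j6 -0.97 ty 0.3743 t 21.575 [ 0.4526 -0.2559  0.1722]
[ 5.47036151  0.06452265 -2.11139301] [ 0.2301791  -1.09741376  0.2436515 ]
180 154
```

View pics/e.png

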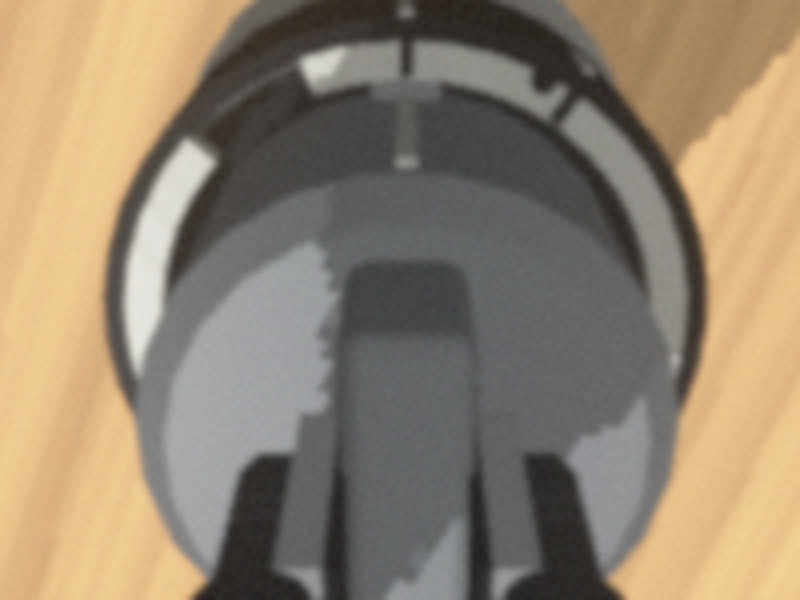

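The lid's rib at (406,130) points straight at the pulse rib at (406,50). The lug sits under the lip and the torque matches the spring, so I hand in while holding.

```bash
python3 -c "
from bench import r
print(r.close_job())"
```

```text
the job is handed in; nothing more can be done
None
```

The cup is home in the bore, and the job was handed in with the gripper holding the lid at the pulse mark (about 0.60 rad clockwise, not clicked into the lock); no other desk object was handled, and the last reading was 21.6 s of the 67 s allowed.

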